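# Hook the door spring onto its anchor post with a spring puller

### The arm

A 6-joint arm with a two-finger parallel gripper is mounted at the origin on the work surface. World frame = base frame: x ahead of the robot, y to its left, z up, the work surface at z = 0. Lengths are in m, angles in degrees, forces in N, time in s.
With the tool pointing down it reaches from about 0.275 to 0.85 m from the base axis. Payload 5.2 kg.
Tool frame: the origin (TCP) lies midway between the tips of the shut fingers; the grasp point (between the pads) lies 19 mm behind it; z points along the fingers, y is the line along which they close (so a half turn about z gives the same grasp; the last joint's range is limited). The gripper opens to 85 mm and grips with 20 to 120 N. Pads are 22 mm wide; open, the fingers measure 114 mm over their backs; the gripper's body (76 mm by 85 mm) begins 54 mm behind the grasp point. The pads swing forward as they close: fully open they stand 13 mm farther back than shut.
Start: joints at [-87.995, 14.817, 87.949, -0, 77.235, -11.62], TCP at [0.13, -0.535, 0.231] pointing down, gripper open.
Joint ranges: [-179.93, 179.93], [-52.35, 119.4], [10.71, 147.94], [-69.91, 249.91], [12.55, 155.21], [-178.61, 178.61]. Speed limits (degrees/s): [147.25, 147.25, 180, 180, 180, 180].

### API

Orientations are given as [roll, pitch, yaw] about the fixed x, y, z axes, in that order (R = Rz(yaw) Ry(pitch) Rx(roll)).
In Python, from station import robot gives the robot as it stands.
- The arm moves only by the tool move_arm, never from a script. Its argument "deltas" is text: rows parted by semicolons, each of 4 numbers parted by spaces: the shift along the world's x, y, z in mm, then the turn about the world's z in degrees. A call has 1 to 5 rows; each row shifts and turns the commanded pose from where the row before left it; what a row does not reach is not made up. A row lasts 1/8 s, in which the tool goes at most 62.5 mm and 10.7 degrees, less where a joint would pass 70% of its speed; a pose out of reach is approached as far as the arm can. A call with a gripper value outside its range is refused whole. "jaw" is the finger opening in mm, from 0 to 85.4, set as the call begins (left out, the last holds). The fingers move at their own pace and stop on an object; the grip force is fixed at half the most. Time passes only in rows, so rows that do not move let the fingers close. It gives the time, the measured TCP pose, the force, the opening and the grip force at its end, in the units of the state.
- robot.state(): the state, without advancing time (a new reading comes with each control period).
- robot.camera(name): name is "side" or "top" or "wrist"; returns a dict with "image" (420x560x3 uint8, red, green, blue), "fx", "fy", "cx", "cy" (pixels), "world_from_camera" (4x4, takes a point from camera to world coordinates); the wrist camera has in their place "mount" (4x4, takes a point from camera to tool coordinates, whose origin is the TCP and whose axes are the flange's). Camera axes: x right, y down, z forward; pixel columns grow to the right and rows downward; lengths in m; the calibration is good to about 2 mm. A picture is of the moment at which its call begins: read the wrist's pose just before it. There is no depth.
- robot.close_job(): hands the job in; it is judged then, once.
The state is a dict: "clock": time; "joints": joint angles; "qvel": joint speeds; "joint_torque": joint torques, N m; "tool_pos": TCP position; "eef_rot": TCP orientation; "wrist_force": force on the tool from outside, world axes, zero at the start; "wrist_torque": the same for the moment, N m; "width": finger opening in m; "grip_force": force on a finger pad.
Only numpy, scipy, OpenCV 4.12 (cv2) and the standard library are available. Lean on these libraries where they do the work, as an engineer would, in place of code of your own. Each camera call takes 0.05 s, during which the arm holds its last target. There are 200 camera calls.

### The job

Take the spring puller from its stand, draw the door spring out with its hook, feel for the ball-headed anchor post with the spring's eye and press the eye down over it, so that the eye sits fully home under the ball and the post alone holds the spring; then put the puller back upright in its stand. Work gently: touch the spring only with the puller, do not overstretch it, let it snap back or bear hard on the post, and leave the other things where they are.

Things in the scene. Friction and masses are not known exactly. Their poses are not given: they have to be found in the camera images.
- rail: Grey steel rail 300 x 70 x 12 mm, fixed to the shelf. Origin at the centre of its underside, z up, x along the rail the way the spring is drawn out. The spring swivels on a pin at x = -130 mm, y = 0, z = 40 mm (pin cap top 57 mm). Unhooked it points along +x, slanting up about 0.16 rad, and its free end gives softly (1 to 2 N) when pressed down or sideways.
- anchor: Slotted steel bracket 64 x 40 x 4 mm on the rail. Origin at rail x = 14 mm, y = 0, z = 0; axes as the rail's. It carries the brass post: neck 8 mm thick, ball head 13 mm across, its top 53.5 mm above the rail's underside. The post is clamped at y = 0, anywhere from x = 0 to 36 mm of this origin: different each time, not reported, to be found by feel (or seen).
- slot_mid (a point): Middle of the bracket's slot, 16 mm above the rail's underside; the post stands within 18 mm of it along the rail. The eye or the neck behind it, pressed down lightly, lies on the ball until eye and ball are in line, then drops over it.
- spring_eye: Yellow flat end piece of the spring, 4 mm thick. Origin at the centre of the eye: opening 16 mm (x) by 17 mm (y) in 5 mm bars, 120 mm from the pin when unstretched; x along the spring outward, z normal to it. A flat neck 6 mm wide (x -41 to -13 mm) leads to the coil. Origin about 40 mm above the rail's underside when seated, 55 mm when lying on the ball. It flexes 1 to 2 mm per N on its loop.
- pull_loop (a point): Centre of the pull loop, 45 mm ahead of the eye's centre and 15 mm above it (end piece's axes), joined to it by a sloping web: opening 18 mm (x) by 14 mm (y) in 5 mm bars, 4 mm thick, open above and below, for the puller's hook. The shank draws on its outer bar. Pulled level, the loop sags a little: lift it some mm so that the eye clears the ball.
- spring_slide (a joint): Stretch of the spring in m, 0 unhooked. Pull in N is 120 x (stretch + 0.015). Held by the post it reads 0.020 to 0.056 (the eye's outer inner edge bears on the neck's far side, eye centre 4 mm nearer the pin than the post). Eye and post are in line at 0.024 to 0.060. Beyond 0.072 the spring is spoilt.
- puller: Spring puller, 85 mm tall, 150 g. Origin: centre of the shank's lower end, z up, x the way the toe points. Toe 5 mm thick, 6 wide, x -3.5 to 8.5 mm; shank 7 mm thick to z = 14; shoulder 20 mm across, z 14 to 24 (too wide for the loop: presses it down); flange 46 mm across, z 24 to 28; square blue grip 26 x 26 mm, sides along x and y, z 28 to 85 mm.
- stand: Wooden stand block 90 x 90 x 44 mm, fixed. Origin at the centre of its underside. A square hole 32 x 32 mm goes through its middle; the puller's shank and shoulder hang in it and its flange rests on the top, the puller's origin then 20 mm above the shelf.
- stand_hole0 (a point): Centre of the mouth of the stand's hole, on the top face, 44 mm above the shelf.
- tin: Bystander: red steel tin 90 mm across, 103 mm tall. Origin at the centre of its underside.
- pot: Bystander: terracotta pot 84 mm across, 75 mm tall. Origin at the centre of its underside.
- tub: Bystander: transparent tub with cover, 126 x 106 x 66 mm. Origin at the centre of its underside.
There are look-alikes about, which are no part of the job. Leave any black or yellow look-alike of the stand alone. There is more than one size of the puller; the one meant has the size given above.

How it is judged (in metres and radians):
On the way, in this order (a step that is already met when the one before it is completed fails the run):
1. the puller is lifted out of its stand (distance between puller and stand_hole0 above 0.05 m), for 0.1 s.
2. the spring is drawn out 20 mm or more by the puller (value of joint spring_slide above 0.02 m and contact force between puller and spring_eye above 2 N), for 0.2 s.
3. the eye sits under the ball of the post, the post holds the spring and the puller is free of it (z of spring_eye in the frame of rail below 0.0435 m and value of joint spring_slide above 0.012 m and contact force between anchor and spring_eye above 3 N and contact force between puller and spring_eye below 0.3 N), for 0.3 s.
At the end, for the whole second after the job is handed in: The eye sits under the post's ball (origin under 43.5 mm above the rail's underside), spring stretched over 12 mm and pulling the post with over 3 N; the puller is released, at rest in its stand's hole (within 12 mm of centre, origin 14 to 26 mm above the shelf, leaning under 0.12 rad) (z of spring_eye in the frame of rail below 0.0435 m and value of joint spring_slide above 0.012 m and contact force between anchor and spring_eye above 3 N and contact force between puller and spring_eye below 0.1 N and horizontal distance between puller and stand_hole0 below 0.012 m and height (world z) of puller between 0.014 and 0.026 m and angle between puller's own z axis and vertical below 0.12 rad and linear speed of puller below 0.02 m/s); the robot touches nothing.
It fails at once if the spring is overstretched (beyond 72 mm) (value of joint spring_slide above 0.072 m).
It fails at once if the spring snaps back (faster than 0.35 m/s) (velocity of joint spring_slide below -0.35 m/s).
It fails at once if the eye bears on the post with more than 18 N (contact force between anchor and spring_eye above 18 N).
It fails at once if the gripper touches the spring's end piece (contact force between any of the fingers, the arm and spring_eye above 1 N).
It fails at once if a bystander is moved by more than 30 mm (distance of any of tin, pot, tub from where it was at the start of the episode above 0.03 m).
It also fails if it takes over 67 s, if anything falls off the work surface, if the arm or the gripper's body presses on something with over 40 N, if the wrist force passes 120 N, or if a joint passes its speed limit or range.

## Working session

There is one attempt and no reset: what is moved stays moved. The work goes in short steps, Python scripts to look and compute and a tool call to move; the robot and the scene stay as the last step left them, time stands still between calls to the robot, and variables do not carry over. Pictures are saved under pics/ and viewed, at most 10 in all, crops included, and the job is handed in when it is done.

Besides the shell and the picture viewer there is one more tool, called by a JSON object that holds its "fn" and its "kwargs", one argument or row to a line. move_arm: Moves the arm, as the interface text tells. Its arguments: {"type":"object","properties":{"deltas":{"type":"string"},"jaw":{"type":"number"}},"required":["deltas"]}

```bash
ls; mkdir -p pics
cat > h.py <<'E'
import numpy as np, cv2
from station import robot
def cam(n):
    c=robot.camera(n); return c
def save(c,f): cv2.imwrite('pics/'+f,c['image'][:,:,::-1])
def ray(c,u,v,T=None):
    T=np.array(c['world_from_camera']) if T is None else T
    d=T[:3,:3]@np.array([(u-c['cx'])/c['fx'],(v-c['cy'])/c['fy'],1]); return T[:3,3],d/np.linalg.norm(d)
def plane(c,u,v,z,T=None):
    o,d=ray(c,u,v,T); return o+d*(z-o[2])/d[2]
def two(r1,r2):
    A=[];b=[]
    for o,d in (r1,r2):
        P=np.eye(3)-np.outer(d,d);A.append(P);b.append(P@o)
    return np.linalg.lstsq(np.vstack(A),np.hstack(b),rcond=None)[0]
def proj(c,p,T=None):
    T=np.array(c['world_from_camera']) if T is None else T
    q=T[:3,:3].T@(np.array(p)-T[:3,3]);return np.array([c['cx']+c['fx']*q[0]/q[2],c['cy']+c['fy']*q[1]/q[2]])
E
python3 - <<'E'
from h import *
t=cam('top');s=cam('side');save(t,'t0.png');save(s,'s0.png')
for c in(t,s): print(c['fx'],np.round(c['world_from_camera'],3).tolist())
print(robot.state())
E
```

```text
pics
397.01061879864363 [[-0.017, -0.994, 0.11, 0.409], [-1.0, 0.017, -0.001, -0.093], [-0.001, -0.11, -0.994, 0.969], [0.0, 0.0, 0.0, 1.0]]
446.13604652281487 [[0.978, -0.129, 0.165, 0.369], [-0.21, -0.58, 0.787, -0.764], [-0.006, -0.804, -0.594, 0.579], [0.0, 0.0, 0.0, 1.0]]
{'clock': 0.1, 'joints': array([-8.79941299e+01,  1.48574608e+01,  8.80057451e+01, -1.73017031e-03,
        7.72352517e+01, -1.16202612e+01]), 'qvel': array([ 0.1095781 , -0.00087349, -0.14971125,  0.04100092,  0.06928348,
        0.05151823]), 'joint_torque': array([ 3.23778710e-03, -4.46968138e+01, -2.91250080e+01, -3.67532321e-04,
        6.21080515e-03, -1.04280429e-05]), 'tool_pos': array([ 0.12956073, -0.53402179,  0.23052893]), 'eef_rot': array([-1.79903221e+02, -1.81795550e-02,  1.36264997e+01]), 'wrist_force': array([0.05000354, 0.13633149, 0.05998753]), 'wrist_torque': array([-0.03136843,  0.03299663, -0.01222004]), 'grip_force': 0.0, 'width': 0.08509476718689152}
```

View pics/t0.png

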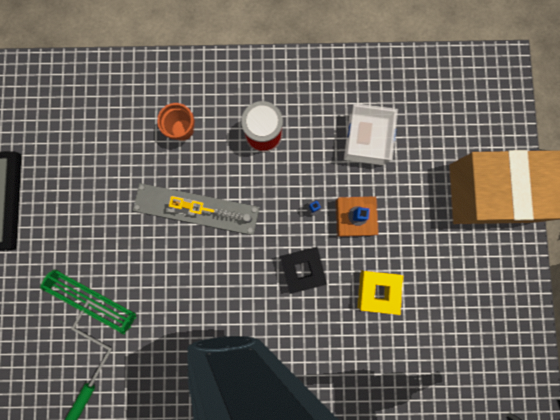

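View pics/s0.png

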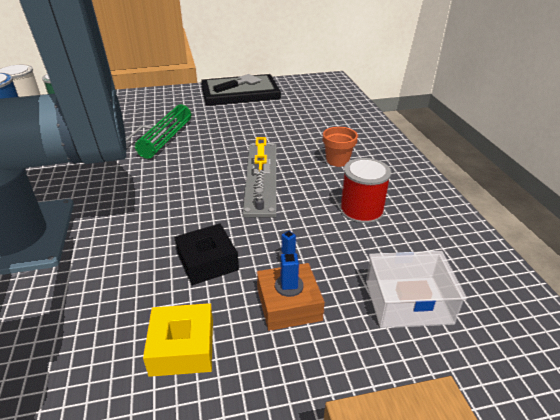

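The top view shows the wooden stand with the puller at about (358,215), the small look-alike puller at (313,207), and the rail running from (258,218) at the pin end to (137,198). The spring points to image left, which is world +y. The side view agrees, with the puller at (289,270).

```bash
cat > m1.py <<'E'
from h import *
t=cam('top');s=cam('side')
def mask(c,lo,hi,box):
    h=cv2.cvtColor(c['image'],cv2.COLOR_RGB2HSV); m=cv2.inRange(h,lo,hi); z=np.zeros_like(m); x0,y0,x1,y1=box; z[y0:y1,x0:x1]=m[y0:y1,x0:x1]; return z
def big(m):
    return max(cv2.findContours(m,0,2)[0],key=cv2.contourArea)
def rep(c,n,cnt,z):
    r=cv2.boxPoints(cv2.minAreaRect(cnt)); p=np.array([plane(c,*q,z) for q in r])
    ctr=p.mean(0); e=p[1]-p[0]; f=p[2]-p[1]
    print(n,np.round(ctr,4),'sides',np.round([np.linalg.norm(e),np.linalg.norm(f)],4),'ang',np.round(np.degrees([np.arctan2(e[1],e[0]),np.arctan2(f[1],f[0])]),1))
B=(330,190,390,245)
w=mask(t,(5,120,60),(18,255,255),B)|mask(t,(100,120,30),(130,255,255),B)
rep(t,'stand',big(w),.044)
rep(t,'gripTop',big(mask(t,(100,120,30),(130,255,255),B)),.105)
h=cv2.cvtColor(t['image'],cv2.COLOR_RGB2HSV)
print(h[212,150],h[190,146],h[222,200],t['image'][212,150])
g=mask(t,(0,0,95),(180,40,150),(125,175,270,242)); g=cv2.morphologyEx(g,cv2.MORPH_OPEN,np.ones((5,5)))
rep(t,'rail',big(g),.012)
y=mask(t,(18,120,80),(35,255,255),(150,180,270,240)); rep(t,'yellow',big(y),.06)
cr=[cv2.resize(t['image'][180:240,125:275],None,fx=5,fy=5,interpolation=2),cv2.resize(t['image'][190:250,300:395],(750,300*0+474-200),interpolation=2)]
cv2.imwrite('pics/crop1.png',np.vstack(cr)[:,:,::-1])
E
python3 m1.py
```

```text
stand [ 0.4959 -0.2779  0.044 ] sides [0.0975 0.0924] ang [-88.6 179.8]
gripTop [ 0.4952 -0.2743  0.105 ] sides [0.0286 0.0329] ang [ -2.2 -91. ]
[ 24  20 125] [ 27  19 122] [ 27  19 131] [125 123 115]
rail [0.5238 0.1058 0.012 ] sides [0.0731 0.3018] ang [ -10.2 -102.6]
yellow [0.5246 0.1063 0.06  ] sides [0.0286 0.1055] ang [ -13.3 -105.1]
```

View pics/crop1.png

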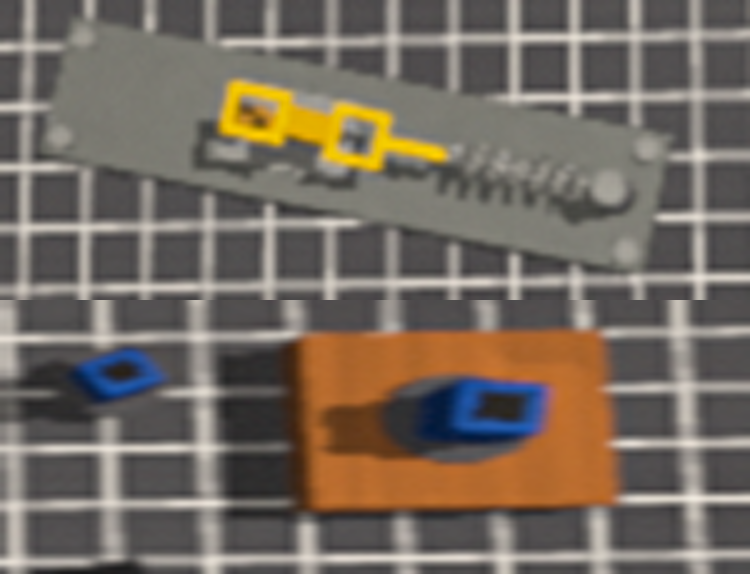

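The crop shows the rail at yaw of about 77° and the brass ball possibly visible through the loop's opening. The grip is roughly axis-aligned, near (0.4965, -0.278). Next I move above it and look with the wrist camera.

{"fn": "move_arm", "kwargs": {
  "deltas": "40 28 0 -3; 48 33 0 -3; 48 33 0 -3; 48 33 0 -3; 48 33 0 -1.6"
}}

```text
clock: 0.82
tool_pos: [0.3629, -0.3733, 0.2313]
eef_rot: [180.0, -0.0, -0.1]
wrist_force: [0.3, -1.1, -0.2]
width: 0.0853
grip_force: 0.0
```

{"fn": "move_arm", "kwargs": {
  "deltas": "48 33 0 0; 48 33 0 0; 38 29 0 0; 0 0 0 0; 0 0 0 0"
}}

```text
clock: 1.45
tool_pos: [0.4952, -0.2795, 0.231]
eef_rot: [-180.0, 0.1, 0.1]
wrist_force: [-1.1, -1.1, -0.8]
width: 0.0855
grip_force: 0.0
```

```bash
cat > w.py <<'E'
from h import *
from scipy.spatial.transform import Rotation as R
def wrist():
    st=robot.state(); c=robot.camera('wrist')
    T=np.eye(4);T[:3,:3]=R.from_euler('xyz',st['eef_rot'],degrees=True).as_matrix();T[:3,3]=st['tool_pos']
    return c,T@np.array(c['mount']),st
E
python3 - <<'E'
from w import *
c,T,st=wrist();save(c,'w0.png');print(st['tool_pos'],st['eef_rot'],c['fx'],np.round(T,3).tolist())
for p in [(.4965,-.278,.105),(.497,-.28,.044)]: print(proj(c,p,T))
E
```

```text
[ 0.49516055 -0.27954051  0.23096778] [-1.79997455e+02  5.83275141e-02  6.74016906e-02] 358.5902801644524 [[0.001, -0.96, -0.279, 0.566], [-1.0, -0.001, -0.0, -0.28], [-0.0, 0.279, -0.96, 0.374], [0.0, 0.0, 0.0, 1.0]]
[277.25117628 204.38662652]
[279.81608172 187.58853271]
```

View pics/w0.png

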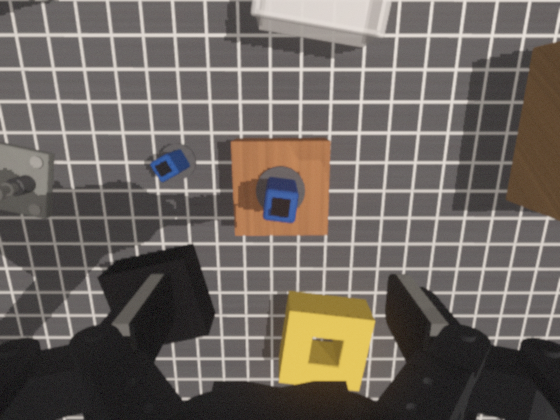

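The wrist view shows the stand's top from (232,140) to (329,236), with its centre at about (281,188). The grip's top face is centred near (281,208) and yawed a few degrees.

Run:
```python
from w import *
c,T,st=wrist()
print('stand',plane(c,281,188,.044,T),'dark',plane(c,281,208,.105,T))
h=cv2.cvtColor(c['image'],cv2.COLOR_RGB2HSV)
m=cv2.inRange(h,(100,120,20),(130,255,255));m[:,:240]=0;m[:160]=0;m[240:]=0;m[:,320:]=0
cn=max(cv2.findContours(m,0,2)[0],key=cv2.contourArea)
print(cv2.approxPolyDP(cn,2.5,True).reshape(-1,2).tolist())
d=((c['image'].max(2)<60)&(np.indices(m.shape)[0]>194)&(np.indices(m.shape)[0]<220)).astype(np.uint8);d[:,:268]=0;d[:,296:]=0
cn=max(cv2.findContours(d,0,2)[0],key=cv2.contourArea);print('in',cv2.minAreaRect(cn), plane(c,*cv2.minAreaRect(cn)[0],.105,T))
cv2.imwrite('pics/w0c.png',cv2.resize(c['image'][130:245,225:340],None,fx=5,fy=5,interpolation=2)[:,:,::-1])
```

```text
stand [ 0.49626561 -0.28162873  0.044     ] dark [ 0.49325106 -0.28141973  0.105     ]
[[271, 182], [274, 183], [269, 184], [265, 191], [264, 217], [292, 220], [296, 201], [294, 187], [291, 190], [288, 186], [290, 188], [286, 190], [286, 185], [283, 189], [278, 182], [280, 186], [275, 188], [276, 182]]
in ((279.29266357421875, 206.36582946777344), (16.123003005981445, 15.681278228759766), 6.340191841125488) [ 0.49456206 -0.280095    0.105     ]
```

View pics/w0c.png

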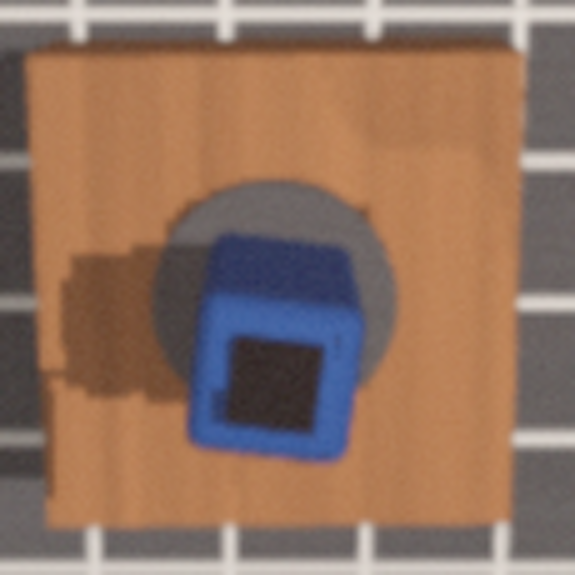

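{"fn": "move_arm", "kwargs": {
  "deltas": "0 -1 -50 -6.4; 0 0 -50 0; 0 0 -45 0; 0 0 -24 0; 0 0 0 0"
}}

```text
clock: 2.17
tool_pos: [0.4934, -0.2806, 0.0605]
eef_rot: [-179.9, 0.2, -6.5]
wrist_force: [0.0, -0.7, 0.1]
width: 0.0855
grip_force: 0.0
```

{"fn": "move_arm", "kwargs": {
  "deltas": "0 0 0 0; 0 0 0 0; 0 0 0 0; 0 0 0 0; 0 0 0 0",
  "jaw": 10
}}

```text
clock: 2.8
tool_pos: [0.4962, -0.281, 0.0635]
eef_rot: [179.9, -0.1, -6.4]
wrist_force: [-0.3, 0.4, 5.9]
width: 0.0255
grip_force: 59.5
```

{"fn": "move_arm", "kwargs": {
  "deltas": "0 0 10 0; 0 0 30 0; 0 0 40 0; 0 0 40 0; 0 0 30 0"
}}

```text
clock: 3.42
tool_pos: [0.4957, -0.2805, 0.2144]
eef_rot: [180.0, -0.1, -6.4]
wrist_force: [0.5, -0.1, -1.9]
width: 0.0251
grip_force: 59.0
```

{"fn": "move_arm", "kwargs": {
  "deltas": "0 20 0 0; 0 50 0 0; 0 40 0 0; 0 0 0 0"
}}

```text
clock: 3.92
tool_pos: [0.4941, -0.166, 0.2106]
eef_rot: [-179.8, 0.2, -6.2]
wrist_force: [0.2, -0.3, -1.3]
width: 0.0251
grip_force: 59.4
```

Run:
```python
from w import *
st=robot.state();print(st['tool_pos'],st['eef_rot'],st['wrist_force'])
c=cam('side'); p=st['tool_pos']; u=proj(c,p-[0,0,.045]).astype(int);print(u)
# toe dirs predicted
for a in (-6.4,83.6,173.6,-96.4):
    a=np.radians(a);print(np.degrees(a),proj(c,p-[0,0,.0405]+.0085*np.array([np.cos(a),np.sin(a),0])),proj(c,p-[0,0,.0405]))
x,y=u
cv2.imwrite('pics/s1.png',cv2.resize(c['image'][y-75:y+45,x-60:x+60],None,fx=5,fy=5,interpolation=2)[:,:,::-1])
```

```text
[ 0.49407509 -0.16602887  0.21062448] [-179.84371354    0.20454031   -6.15186317] [ 0.16196179 -0.28355793 -1.33026206]
[272 185]
-6.4 [277.3385137  182.55262752] [272.20130141 182.86406011]
83.6 [271.69828557 180.03070459] [272.20130141 182.86406011]
173.6 [267.05500265 183.17604354] [272.20130141 182.86406011]
-96.4 [272.71373535 185.75046533] [272.20130141 182.86406011]
```

View pics/s1.png

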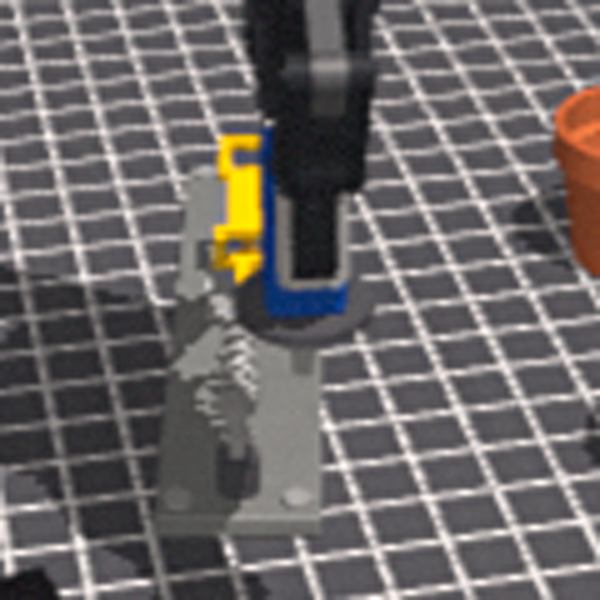

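The crop shows the shank tip under the flange at (303,360). There is no toe to the left or right, so it points along about ±y. I'll turn and raise it to see which.

{"fn": "move_arm", "kwargs": {
  "deltas": "0 -20 25 -10; 0 -20 25 -10; 0 -20 25 -10; 0 -20 25 -10; 0 0 0 -10"
}}

```text
clock: 4.6
tool_pos: [0.4959, -0.2532, 0.3133]
eef_rot: [-180.0, -0.2, -56.9]
wrist_force: [-0.2, -0.3, -1.8]
width: 0.0256
grip_force: 59.3
```

{"fn": "move_arm", "kwargs": {
  "deltas": "0 0 0 -10; 0 0 0 0; 0 0 0 0"
}}

```text
clock: 4.97
tool_pos: [0.4953, -0.2507, 0.3116]
eef_rot: [180.0, 0.1, -66.2]
wrist_force: [-0.2, -0.3, -1.5]
width: 0.0261
grip_force: 59.3
```

Run:
```python
from w import *
st=robot.state();print(st['tool_pos'],st['eef_rot'])
c=cam('side'); p=st['tool_pos']; yaw=st['eef_rot'][2]
u=proj(c,p-[0,0,.035]).astype(int);x,y=u
f=lambda q:((proj(c,q)-[x-40,y-40])*7).round().tolist()
o=p-[0,0,.0425];print('o',f(o))
for k in range(4):
    a=np.radians(yaw+90*k);print(k,f(o+.0085*np.array([np.cos(a),np.sin(a),0])))
cv2.imwrite('pics/s2.png',cv2.resize(c['image'][y-40:y+40,x-40:x+40],None,fx=7,fy=7,interpolation=2)[:,:,::-1])
```

```text
[ 0.49534964 -0.25071925  0.3116035 ] [ 1.79963639e+02  5.38475412e-02 -6.62064010e+01]
o [284.0, 316.0]
0 [311.0, 334.0]
1 [318.0, 303.0]
2 [258.0, 298.0]
3 [249.0, 329.0]
```

View pics/s2.png

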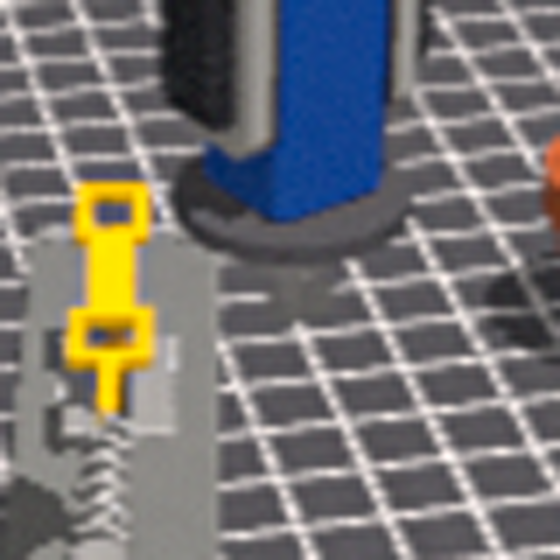

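Run:
```python
from w import *
st=robot.state();c=cam('side'); p=st['tool_pos'];x,y=proj(c,p-[0,0,.035]).astype(int)
im=c['image'].astype(int); print('o',proj(c,p-[0,0,.0425]), 'cols',x-8,'rows',y-6)
for r in range(y-6,y+10): print(r,*[f"{im[r,k].sum()//3:3d}" for k in range(x-8,x+14)])
big=cv2.resize(c['image'][y-12:y+14,x-17:x+17],None,fx=22,fy=22,interpolation=2).astype(float)
cv2.imwrite('pics/s3.png',np.clip(big*1.8,0,255).astype(np.uint8)[:,:,::-1])
```

```text
o [285.59830312 155.98750174] cols 277 rows 145
145  62  67  76  81  86  90  93  92  93  92  94  93  95  92  92  84  81  82  78  72  73  71
146  61  66  64  67  70  71  73  71  72  75  79  74  74  73  75  75  73  71  69  69  71  80
147 115 111  82  67  68  68  68  69  68  74  72  71  75  75  73  70  70  81  87  80  86  91
148 134 121 101  86  77  79  75  78  79  81  80  79  77  82  81  77  91 150 180 129  93  88
149  97  95  93  91  95  94  98 101 101 102  99 102  99  94  93  93  87 119 221 167  95  87
150  90  91  92  93  92  95  93  94  97 103 100  97  96  96  93  85  88 102 167 177 128  97
151  91  88  87  87  88  91  87  90  99 102 102  95  95  95  93  98 126 158 183 234 217 181
152  98  99 101 104 101  99  88  88  98 102 103 111 101  92  96 126 149 137 129 170 181 132
153 173 174 194 200 202 182 124  95  94 102 100  97  93  95  97  97 100  93  85 115 215 162
154 135 110 108 109 110 107  93  91  92  96 100  94  95  98  93  94  90  86  85  94 164 180
155  93  88  87  86  88  91  88  90  91  97  92  89  90  95  93  94  90  88  87  83 110 216
156  89  91  88  91  93  91  95  87  88  92 113  92  82  84  84  85  87  87  93  91 101 166
157  87  87  89  89  89  85  88  86  86 117 216 166 103  98  98 101 125 135 161 172 172 194
158 103  93  96  96 101 101 102 100 123 163 211 219 201 196 200 199 185 165 161 139 111 110
159 148 158 170 174 194 202 198 178 164 156 177 230 172 110 104 107 104  99 101  90  88  82
160 190 139 121 108 106 108 108 105  95  96 103 171 170 111  84  85  85  90  89  85  88  85
```

View pics/s3.png

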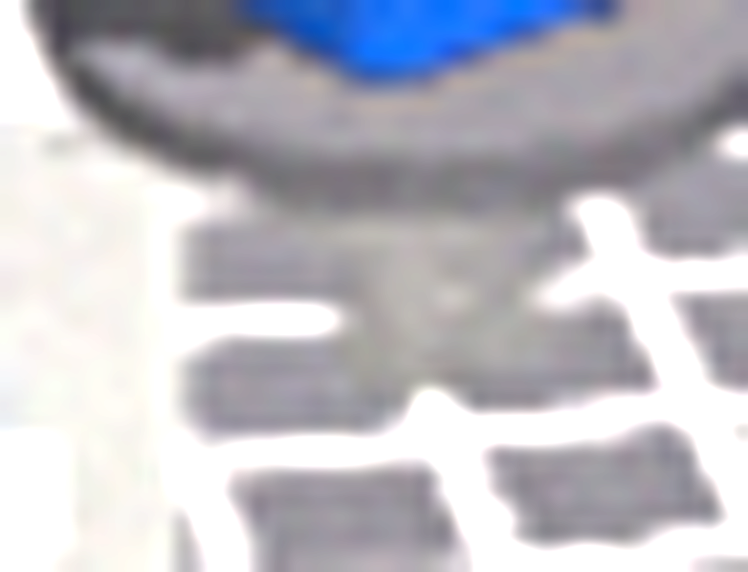

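The toe shows to the right of the shank, about 6 px beyond its centre with its bottom at row 155. That matches toe direction = tool yaw + 90°. Next I triangulate the loop, the eye and the ball.

```bash
cat > tri.py <<'E'
from w import *
def holes(c,box,sc=6):
    x0,y0,x1,y1=box
    im=cv2.resize(c['image'][y0:y1,x0:x1],None,fx=sc,fy=sc,interpolation=cv2.INTER_CUBIC)
    h=cv2.cvtColor(im,cv2.COLOR_RGB2HSV);m=cv2.inRange(h,(18,150,110),(35,255,255))
    cs,hi=cv2.findContours(m,cv2.RETR_CCOMP,2)
    out=[]
    for q,k in zip(cs,hi[0]):
        if k[3]>=0 and cv2.contourArea(q)>sc*sc*3:
            r=cv2.minAreaRect(q)[0];out.append(((r[0]+.5)/sc-.5+x0,(r[1]+.5)/sc-.5+y0,cv2.contourArea(q)/sc**2))
    b=max(cs,key=cv2.contourArea)
    return out,m,im
if __name__=='__main__':
    t=cam('top');s=cam('side')
    a,_,im=holes(t,(150,180,230,230)); b,_,im2=holes(s,(240,125,290,185))
    print(a);print(b)
    a.sort();b.sort(key=lambda q:q[1])
    for n,p,q in zip(('loop','eye'),a,b): print(n,np.round(two(ray(t,*p[:2]),ray(s,*q[:2])),4))
    z=np.zeros((max(im.shape[0],im2.shape[0]),im.shape[1]+im2.shape[1],3),np.uint8);z[:im.shape[0],:im.shape[1]]=im;z[:im2.shape[0],im.shape[1]:]=im2
    cv2.imwrite('pics/hol.png',z[:,:,::-1]);print(z.shape)
E
python3 tri.py
```

```text
[(195.9349568684896, 206.91463216145834, 48.458333333333336), (176.36175028483072, 200.52360026041666, 20.27777777777778)]
[(260.3333333333333, 158.66666666666666, 13.541666666666666), (260.5833333333333, 141.16666666666666, 17.305555555555557)]
loop [0.532  0.1346 0.0841]
eye [0.5214 0.095  0.0614]
(360, 780, 3)
```

{"fn": "move_arm", "kwargs": {
  "deltas": "4 40 0 9; 4 50 0 9; 4 50 0 9; 4 50 0 9; 4 50 0 9"
}}

```text
clock: 5.8
tool_pos: [0.5156, -0.0089, 0.3125]
eef_rot: [-180.0, -0.0, -21.0]
wrist_force: [1.3, -0.6, -2.1]
width: 0.0256
grip_force: 59.4
```

{"fn": "move_arm", "kwargs": {
  "deltas": "4 50 0 8.6; 4 50 -30 0; 4 30 -50 0; 3 13 -50 0; 0 0 -12 0"
}}

```text
clock: 6.42
tool_pos: [0.5282, 0.1334, 0.1671]
eef_rot: [179.9, 0.4, -12.6]
wrist_force: [-1.3, -1.1, -1.5]
width: 0.0249
grip_force: 59.3
```

{"fn": "move_arm", "kwargs": {
  "deltas": "0 0 0 0; 0 0 0 0; 0 0 0 0"
}}

```text
clock: 6.8
tool_pos: [0.5318, 0.1319, 0.1723]
eef_rot: [-179.9, -0.2, -12.8]
wrist_force: [-0.0, -0.1, -1.7]
width: 0.0254
grip_force: 59.3
```

Run:
```python
from w import *
for i in range(3):
    c,T,st=wrist();print(st['tool_pos'].round(4),st['eef_rot'].round(2),st['wrist_force'].round(2))
print('tip',proj(c,st['tool_pos']-[0,0,.0425],T),'loop',proj(c,(.531,.135,.082),T))
s=cam('side');t=cam('top')
x,y=proj(s,(.531,.135,.09)).astype(int)
p=st['tool_pos']-[0,0,.0425]
u=np.array([.218,.976,0])
A=cv2.resize(s['image'][y-30:y+30,x-30:x+30],(420,420),interpolation=2)
print('side crop scale7 tip',(proj(s,p)-[x-30,y-30])*7,'loop',(proj(s,(.531,.135,.082))-[x-30,y-30])*7)
B=cv2.resize(c['image'],(380,285))
z=np.zeros((420,800,3),np.uint8);z[:,:420]=A;z[:285,420:]=B
cv2.imwrite('pics/a1.png',z[:,:,::-1])
```

```text
[0.5318 0.1319 0.1723] [-179.95   -0.2   -12.83] [-0.02 -0.11 -1.75]
[0.5316 0.132  0.172 ] [-1.7995e+02 -1.7000e-01 -1.2830e+01] [-0.81  0.52 -1.34]
[0.5313 0.1321 0.1717] [-1.7996e+02 -1.4000e-01 -1.2810e+01] [ 0.25 -0.53 -1.59]
tip [279.09121617 244.96507946] loop [275.15788223 221.56783785]
side crop scale7 tip [215.79423928 110.15630545] loop [216.32201954 236.69716544]
```

View pics/a1.png

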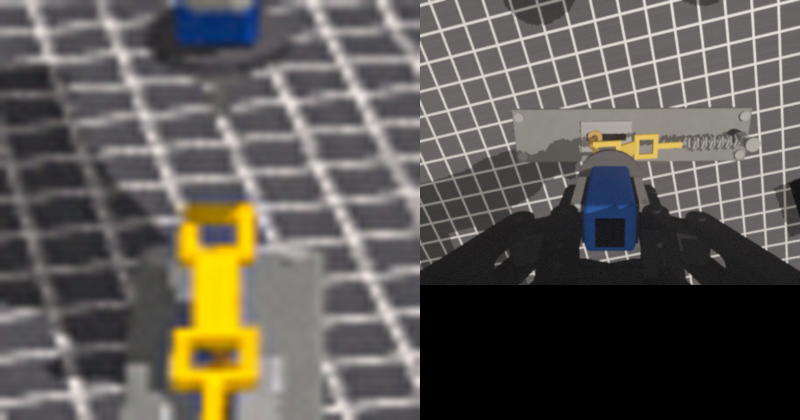

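The side crop shows the tip at (215,110), directly above the loop at (216,235). The wrist view shows the eye clearly and the brass ball peeking out at about (256,199) in wrist pixels. I'll measure the ball.

Run:
```python
from w import *
c,T,st=wrist();im=c['image'];h=cv2.cvtColor(im,cv2.COLOR_RGB2HSV)
print(st['tool_pos'])
u=np.array([.218,.976]);ctr=np.array([.524,.106])
def rl(p): d=p[:2]-ctr; return np.round([d@u*1000,(d@[u[1],-u[0]])*-1000],1)
m=cv2.inRange(h,(8,70,60),(19,255,255));m[:160]=0;m[240:]=0;m[:,:200]=0;m[:,340:]=0
n,l,s_,ce=cv2.connectedComponentsWithStats(m)
for i in range(1,n):
    if s_[i,4]>12: print('ball?',s_[i],ce[i].round(1),plane(c,*ce[i],.047,T).round(4),rl(plane(c,*ce[i],.047,T)))
m=cv2.inRange(h,(20,110,90),(35,255,255));m[:160]=0;m[260:]=0
cs,hi=cv2.findContours(m,cv2.RETR_CCOMP,2)
for q,k in zip(cs,hi[0]):
    if k[3]>=0 and cv2.contourArea(q)>20:
        r=cv2.minAreaRect(q);p=plane(c,*r[0],.059,T);print('eye hole',r,p.round(4),rl(p))
# pin cap & rail corner screws
g=cv2.inRange(h,(0,0,60),(180,45,140));g[:140]=0;g[250:]=0;g[:,:120]=0;g=cv2.morphologyEx(g,cv2.MORPH_OPEN,np.ones((9,9)))
q=max(cv2.findContours(g,0,2)[0],key=cv2.contourArea);b=cv2.boxPoints(cv2.minAreaRect(q))
P=np.array([plane(c,*x,.012,T) for x in b]);print('rail corners',P.round(4)[:,:2].tolist(),P.mean(0))
print([proj(c,[*(ctr+u*x),z],T).round(0).tolist() for x,z in((-130,.057),(-11.5,.059),(30.5,.082))for x in[x/1000]])
```

```text
[0.53075646 0.1323135  0.1708061 ]
ball? [246 191  35  30 403] [257.1 202.3] [0.5383 0.148  0.047 ] [44.1 -4.8]
ball? [282 204  15   2  21] [289.6 204.6] [0.531  0.1241 0.047 ] [19.2 -2.9]
eye hole ((332.5, 214.5), (21.0, 23.0), 0.0) [0.5197 0.0945 0.059 ] [-12.2   1.7]
rail corners [[0.5543, 0.257], [0.5326, 0.1615], [0.4904, 0.1722], [0.5128, 0.2714]] [0.52251434 0.21553957 0.012     ]
[[491.0, 211.0], [332.0, 212.0], [274.0, 222.0]]
```

Run:
```python
from w import *
c,T,st=wrist();im=c['image'];h=cv2.cvtColor(im,cv2.COLOR_RGB2HSV)
x0,y0,x1,y1=238,182,348,238
z=cv2.resize(im[y0:y1,x0:x1],None,fx=7,fy=7,interpolation=2).astype(float)*1.5
cv2.imwrite('pics/b.png',np.clip(z,0,255).astype(np.uint8)[:,:,::-1])
print([ (proj(c,p,T)-[x0,y0])*7 for p in [(.531,.135,.082),(.5338,.150,.047),(.5305,.1325,.128)]],st['tool_pos'])
```

```text
[array([261.17267161, 271.69568533]), array([126.20151723, 183.58335287]), array([286.59169329, 441.69690059])] [0.53068982 0.13239292 0.17063023]
```

View pics/b.png

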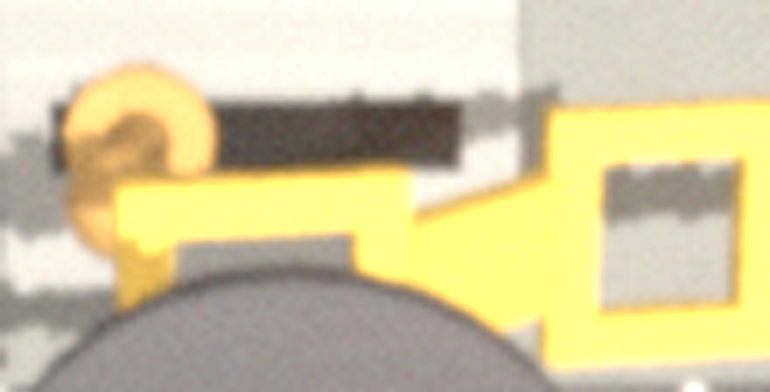

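The crop shows the brass washer disc centred at (140,140). The ball overlaps its lower left at about (118,203), the slot runs from (52,130) to (460,130), and the eye opening is centred at (671,235).

Run:
```python
from w import *
c,T,st=wrist();print(st['tool_pos'])
u=np.array([.218,.976]);ctr=np.array([.524,.106])
for n,a,z in(('washer',(140,140),.018),('slotL',(52,132),.016),('slotR',(460,132),.016),('ball',(118,203),.047),('eye',(671,235),.061),('loopTopEdgeIn L',(175,243),.084),('R',(353,235),.08)):
    p=plane(c,a[0]/7+238,a[1]/7+182,z,T);d=p[:2]-ctr;print(n,p.round(4),'rail',(1000*np.array([d@u,d@[-u[1],u[0]]])).round(1))
```

```text
[0.53061749 0.13241101 0.17048419]
washer [0.5315 0.1507 0.018 ] rail [45.3  2.4]
slotL [0.5344 0.1612 0.016 ] rail [56.1  1.9]
slotR [0.5234 0.1127 0.016 ] rail [6.4 2. ]
ball [0.5318 0.1514 0.047 ] rail [46.   2.3]
eye [0.5192 0.094  0.061 ] rail [-12.8   2.1]
loopTopEdgeIn L [0.5361 0.1422 0.084 ] rail [38. -4.]
R [0.532  0.1257 0.08  ] rail [20.9 -3.5]
```

Run:
```python
from w import *
c,T,st=wrist();p=st['tool_pos'];print(p)
ang=np.linspace(0,2*np.pi,200)
F=lambda off:np.array([proj(c,p+np.array([off+.023*np.cos(a),.023*np.sin(a),-.0145]),T) for a in ang])
f=F(0);i=f[:,1].argmin();print('pred flange apex crop',(f[i]-[238,182])*7,'per mm x',((F(.001)[:,1].min()-f[:,1].min())*7))
for n in('side','top'):
    s=cam(n);h=cv2.cvtColor(s['image'],cv2.COLOR_RGB2HSV)
    m=cv2.inRange(h,(100,130,25),(130,255,255));x,y=proj(s,p+[0,0,0]).astype(int)
    z=np.zeros_like(m);z[y-45:y+45,x-40:x+40]=m[y-45:y+45,x-40:x+40]
    r=[(k,np.flatnonzero(z[k]).min(),np.flatnonzero(z[k]).max()) for k in range(420) if z[k].any()]
    print(n,r[::4]);
    pts=[proj(s,p+np.array([.013*a*np.cos(b)-.013*d*np.sin(b),.013*a*np.sin(b)+.013*d*np.cos(b),-.0145])) for a in(-1,1) for d in(-1,1) for b in[np.radians(-12.6)]]
    print('pred grip bottom corners',np.round(pts,1).tolist())
```

```text
[0.53058086 0.13244821 0.17038518]
pred flange apex crop [285.78104127 262.96727171] per mm x -14.282948697322155
side [(92, np.int64(266), np.int64(266)), (96, np.int64(254), np.int64(254)), (100, np.int64(254), np.int64(254)), (111, np.int64(255), np.int64(266))]
pred grip bottom corners [[254.1, 115.2], [254.6, 110.2], [266.0, 115.2], [266.2, 110.1]]
top [(200, np.int64(160), np.int64(161))]
pred grip bottom corners [[173.1, 204.7], [160.9, 202.2], [176.0, 192.5], [163.8, 190.0]]
```

{"fn": "move_arm", "kwargs": {
  "deltas": "-2 0 -20 0; 0 0 -14 0; 0 0 0 0; 0 0 0 0"
}}

```text
clock: 7.85
tool_pos: [0.529, 0.1325, 0.1366]
eef_rot: [-180.0, -0.0, -12.8]
wrist_force: [0.7, 0.6, -1.5]
width: 0.0251
grip_force: 59.3
```

{"fn": "move_arm", "kwargs": {
  "deltas": "0 0 -7 0; 0 0 -7 0; 0 0 -6 0; 0 0 0 0; 0 0 0 0"
}}

```text
clock: 8.48
tool_pos: [0.5287, 0.1325, 0.1163]
eef_rot: [-180.0, -0.0, -12.8]
wrist_force: [0.2, -0.8, -1.2]
width: 0.0252
grip_force: 59.3
```

```bash
cat > st.py <<'E'
from tri import *
a=[]
for i in range(3):
    t=cam('top' if i%2 else 'side');st=robot.state();a.append(np.r_[st['tool_pos']*1000,st['wrist_force']])
    if i==0:s=t
    if i==1:tt=t
a=np.mean(a,0);u=np.array([.218,.976]);d=a[:2]-[524,106]
print('tcp',a[:3].round(1),'rail',np.round([d@u,d@[-u[1],u[0]]],1),'F',a[3:].round(2),'Falong',round(float(a[3:5]@u),2))
print('side',[np.round(q,1).tolist() for q in holes(s,(230,110,295,195))[0]],'top',[np.round(q,1).tolist() for q in holes(tt,(130,170,240,235))[0]])
y=holes(s,(235,110,290,190))[1];r=np.flatnonzero(y.any(1));print('side yellow rows',r.min()/6+110,r.max()/6+110)
E
python3 st.py
```

```text
tcp [528.8 132.5 116.5] rail [26.9  1.1] F [-0.1  -0.21 -1.71] Falong -0.22
side [[260.2, 158.7, 13.1]] top []
side yellow rows 140.66666666666666 169.83333333333334
```

{"fn": "move_arm", "kwargs": {
  "deltas": "1.1 4.9 0 0; 1.1 4.9 0 0; 1.1 4.9 0 0; 1.1 4.9 0 0; 0 0 0 0"
}}

```text
clock: 9.25
tool_pos: [0.5329, 0.1522, 0.1161]
eef_rot: [180.0, 0.0, -12.7]
wrist_force: [-1.1, -2.7, -3.3]
width: 0.0253
grip_force: 59.4
```

```bash
python3 st.py
```

```text
tcp [532.8 152.  116.2] rail [46.8  1.4] F [-0.44 -3.   -2.6 ] Falong -3.03
side [[260.2, 155.9, 14.8]] top [[191.7, 205.9, 46.0]]
side yellow rows 136.66666666666666 167.83333333333334
```

{"fn": "move_arm", "kwargs": {
  "deltas": "1.8 8.8 2 0; 1.8 8.8 2 0; 1.8 8.8 0 0; 1.8 8.8 0 0; 0 0 0 0"
}}

```text
clock: 10.02
tool_pos: [0.5397, 0.1873, 0.12]
eef_rot: [179.9, 0.1, -12.7]
wrist_force: [-1.4, -7.0, -3.2]
width: 0.0253
grip_force: 59.4
```

```bash
cat > wr.py <<'E'
from w import *
u=np.array([.218,.976]);ctr=np.array([.524,.106])
def rl(p): d=p[:2]-ctr; return (1000*np.array([d@u,d@[-u[1],u[0]]])).round(1)
def run():
    c,T,st=wrist();h=cv2.cvtColor(c['image'],cv2.COLOR_RGB2HSV)
    m=cv2.inRange(h,(20,110,90),(35,255,255));m[:160]=0;m[270:]=0
    for q in cv2.findContours(m,0,2)[0]:
        if cv2.contourArea(q)>100: x,y,w_,h_=cv2.boundingRect(q);print('yellow box',x,y,w_,h_)
    cs,hi=cv2.findContours(m,cv2.RETR_CCOMP,2)
    for q,k in zip(cs,hi[0]):
        if k[3]>=0 and cv2.contourArea(q)>20:
            r=cv2.boundingRect(q);p=plane(c,r[0]+(r[2]-1)/2,r[1]+(r[3]-1)/2,.060,T);print('hole',r,'rail@z60',rl(p))
    b=cv2.inRange(h,(8,70,60),(19,255,255));b[:160]=0;b[270:]=0;b[:,:150]=0;b[:,420:]=0
    n,l,s,ce=cv2.connectedComponentsWithStats(b)
    for i in range(1,n):
        if s[i,4]>25: print('brass',s[i],rl(plane(c,*ce[i],.047,T)))
    for z,nm in((.047,'ball'),(.018,'washer')):
        p=ctr+u*.046+.0023*np.array([-u[1],u[0]]);print('exp',nm,proj(c,[*p,z],T).round(1))
    print(rl(st['tool_pos']))
run()
E
python3 st.py; python3 wr.py
```

```text
tcp [539.6 187.  120. ] rail [82.4  2.4] F [-1.07 -6.2  -2.71] Falong -6.28
side [[260.7, 146.5, 14.1]] top [[175.9, 204.7, 5.4], [177.0, 200.7, 13.8]]
side yellow rows 127.66666666666667 162.33333333333334
yellow box 310 214 123 47
hole (350, 224, 28, 28) rail@z60 [31.6  4.6]
brass [317 202  70  33 695] [47.  -5.7]
exp ball [336.3 227.2]
exp washer [330.  214.5]
[82.3  2.4]
```

{"fn": "move_arm", "kwargs": {
  "deltas": "0.9 3.9 0 0; 0.9 3.9 0 0; 0 0 0 0; 0 0 0 0"
}}

```text
clock: 10.72
tool_pos: [0.5413, 0.1943, 0.1199]
eef_rot: [179.8, 0.1, -12.7]
wrist_force: [-1.6, -8.3, -3.2]
width: 0.0255
grip_force: 59.4
```

```bash
cat >> st.py <<'E'
A=holes(tt,(130,170,240,235))[0];B=holes(s,(230,110,295,195))[0]
print('all top',np.round(A,1).tolist())
if A and B:
    A=max(A,key=lambda q:q[2]+0*q[0]);B=max(B,key=lambda q:q[2]);p=two(ray(tt,*A[:2]),ray(s,*B[:2]));d=p[:2]*1000-[524,106];print('eye3d',p.round(4),np.round([d@u,d@[-u[1],u[0]]],1))
E
python3 st.py; python3 wr.py
```

```text
tcp [541.3 194.2 119.9] rail [89.9  2.3] F [-1.82 -8.04 -3.24] Falong -8.25
side [[260.8, 145.0, 16.9]] top [[170.8, 204.2, 3.5], [173.5, 200.1, 15.9]]
side yellow rows 126.66666666666667 162.66666666666666
all top [[170.8, 204.2, 3.5], [173.5, 200.1, 15.9]]
eye3d [0.5349 0.1453 0.068 ] [40.7 -2. ]
yellow box 310 214 123 48
hole (351, 224, 28, 29) rail@z60 [38.5  4.9]
brass [327 202  67  27 540] [48.2 -7.2]
brass [353 226  10  11  54] [40.9  4. ]
exp ball [348.2 227.2]
exp washer [340.6 214.5]
[89.9  2.3]
```

{"fn": "move_arm", "kwargs": {
  "deltas": "0 0 -3 0; 0 0 -3 0; 0 0 -3 0; 0 0 -3 0; 0 0 0 0"
}}

```text
clock: 11.55
tool_pos: [0.5413, 0.1943, 0.1078]
eef_rot: [179.9, 0.1, -12.7]
wrist_force: [-1.3, -8.6, -2.0]
width: 0.0252
grip_force: 59.4
```

```bash
python3 st.py; python3 wr.py
```

```text
tcp [541.4 194.3 108. ] rail [90.   2.3] F [-1.48 -7.59 -3.17] Falong -7.73
side [[260.7, 148.5, 9.9]] top [[175.3, 204.9, 3.8], [175.2, 200.5, 9.6]]
side yellow rows 131.16666666666666 162.5
all top [[175.3, 204.9, 3.8], [175.2, 200.5, 9.6]]
eye3d [0.5345 0.1437 0.0597] [39.1 -2. ]
yellow box 311 215 128 49
hole (354, 226, 29, 29) rail@z60 [39.5  1.6]
brass [330 206  45  25 449] [51.7 -8.4]
brass [376 214  20  13  46] [26.  -8.4]
brass [355 228  10  19 112] [41.7  3. ]
exp ball [352.  233.6]
exp washer [343.6 219.6]
[90.   2.2]
```

{"fn": "move_arm", "kwargs": {
  "deltas": "0 0 -3 0; 0 0 -3 0; 0.4 2 0 0; 0.4 2 0 0; 0 0 0 0"
}}

```text
clock: 12.38
tool_pos: [0.5423, 0.1983, 0.1022]
eef_rot: [179.9, 0.0, -12.7]
wrist_force: [-2.1, -7.6, -2.0]
width: 0.0254
grip_force: 59.7
```

```bash
python3 st.py; python3 wr.py
```

```text
tcp [542.3 198.3 102.1] rail [94.1  2.3] F [-1.88 -7.95 -1.16] Falong -8.16
side [] top [[171.4, 205.0, 3.5], [173.7, 200.5, 9.9]]
side yellow rows 132.83333333333334 159.33333333333334
all top [[171.4, 205.0, 3.5], [173.7, 200.5, 9.9]]
yellow box 312 217 131 49
hole (355, 227, 30, 29) rail@z60 [44.3  0.1]
brass [336 208  62  23 358] [51.1 -9.7]
brass [310 229  11  12  26] [72.9 -0.7]
brass [357 229  17  19 272] [44.   2.7]
exp ball [361.  236.8]
exp washer [351.3 222.1]
[94.1  2.2]
```

{"fn": "move_arm", "kwargs": {
  "deltas": "0.2 1 0 0; 0 0 -2 0; 0 0 0 0"
}}

```text
clock: 12.95
tool_pos: [0.5424, 0.1992, 0.1]
eef_rot: [179.9, 0.1, -12.7]
wrist_force: [-1.6, -8.4, -1.6]
width: 0.0256
grip_force: 59.7
```

```bash
python3 st.py; python3 wr.py
```

```text
tcp [542.5 199.2 100.1] rail [95.   2.3] F [-1.13 -7.92 -1.73] Falong -7.98
side [] top [[171.6, 205.1, 4.3], [173.4, 200.4, 9.7]]
side yellow rows 133.16666666666666 159.5
all top [[171.6, 205.1, 4.3], [173.4, 200.4, 9.7]]
yellow box 312 217 132 49
hole (355, 227, 31, 29) rail@z60 [45.5 -0.6]
brass [339 209  35  22 290] [ 53.9 -10.2]
brass [375 216  24  19  59] [31.2 -8.1]
brass [357 229  20  20 327] [44.4  2.4]
exp ball [363.4 237.9]
exp washer [353.4 222.9]
[95.   2.3]
```

{"fn": "move_arm", "kwargs": {
  "deltas": "0 0 -2 0; 0 0 -2 0; 0 0 0 0"
}}

```text
clock: 13.52
tool_pos: [0.5428, 0.1996, 0.0963]
eef_rot: [179.9, 0.0, -12.8]
wrist_force: [-1.7, -7.3, -1.7]
width: 0.0255
grip_force: 59.9
```

```bash
python3 st.py; python3 wr.py
```

```text
tcp [542.8 199.6  96.3] rail [95.4  2.1] F [-1.84 -7.16 -1.4 ] Falong -7.39
side [[259.2, 150.4, 3.1]] top [[171.7, 205.2, 3.7], [173.8, 200.4, 8.8]]
side yellow rows 134.5 160.33333333333334
all top [[171.7, 205.2, 3.7], [173.8, 200.4, 8.8]]
eye3d [0.5338 0.1491 0.052 ] [44.2 -0.2]
yellow box 312 218 134 48
hole (356, 229, 31, 28) rail@z60 [46.4 -1.4]
brass [338 211  40  22 256] [ 54.5 -10.5]
brass [358 230  28  22 407] [44.7  1.7]
exp ball [365.7 240.6]
exp washer [355.3 225.1]
[95.4  2.1]
```

{"fn": "move_arm", "kwargs": {
  "deltas": "0 0 -2 0; 0 0 -2 0; 0 0 0 0"
}}

```text
clock: 14.1
tool_pos: [0.5428, 0.1996, 0.0923]
eef_rot: [179.9, 0.0, -12.8]
wrist_force: [-1.4, -6.8, -1.4]
width: 0.025
grip_force: 59.9
```

```bash
python3 st.py; python3 wr.py
```

```text
tcp [542.8 199.6  92.3] rail [95.5  2.1] F [-0.8  -7.64 -1.71] Falong -7.63
side [[261.1, 151.1, 7.3]] top [[172.2, 205.2, 3.4], [174.1, 200.6, 5.7]]
side yellow rows 136.0 161.33333333333334
all top [[172.2, 205.2, 3.4], [174.1, 200.6, 5.7]]
eye3d [0.536  0.1487 0.0497] [44.3 -2.4]
yellow box 313 219 134 48
hole (357, 229, 31, 29) rail@z60 [47.  -2.7]
brass [333 213  36  22 199] [ 55.7 -10.8]
brass [395 219   6  16  29] [29.6 -7.7]
brass [358 230  29  27 503] [45.2  1.4]
exp ball [367.4 243.1]
exp washer [356.6 227. ]
[95.5  2. ]
```

{"fn": "move_arm", "kwargs": {
  "deltas": "0 0 -2 0; 0 0 -2 0; 0 0 -2 0; 0 0 0 0"
}}

```text
clock: 14.8
tool_pos: [0.5425, 0.1993, 0.0861]
eef_rot: [179.9, 0.1, -12.7]
wrist_force: [-1.4, -8.1, -0.8]
width: 0.0255
grip_force: 59.8
```

```bash
python3 st.py; python3 wr.py
```

```text
tcp [542.6 199.3  86.3] rail [95.1  2.2] F [-0.79 -7.97 -1.61] Falong -7.95
side [[259.9, 153.0, 4.4]] top []
side yellow rows 138.66666666666666 162.5
all top []
yellow box 313 220 137 48
hole (357, 230, 32, 30) rail@z60 [48. -4.]
brass [340 215  30  19 155] [ 56.1 -11.6]
brass [399 222  17  17  42] [28.2 -5.8]
brass [358 231  30  28 588] [45.4  0.6]
exp ball [369.4 246.8]
exp washer [358.1 229.8]
[95.1  2.2]
```

{"fn": "move_arm", "kwargs": {
  "deltas": "0 0 -2 0; 0 0 -2 0; 0 0 -1 0; 0 0 0 0"
}}

```text
clock: 15.5
tool_pos: [0.5427, 0.1993, 0.0813]
eef_rot: [179.9, 0.0, -12.7]
wrist_force: [-2.1, -8.5, -0.9]
width: 0.0254
grip_force: 59.8
```

```bash
python3 st.py; python3 wr.py
```

```text
tcp [542.7 199.3  81.4] rail [95.2  2.1] F [-1.84 -8.14 -1.23] Falong -8.34
side [[261.3, 154.1, 9.8]] top []
side yellow rows 140.16666666666666 163.5
all top []
yellow box 321 221 132 49
hole (358, 231, 33, 32) rail@z60 [48.6 -4.9]
brass [339 218  32  17 113] [ 56.8 -12.3]
brass [401 225  18  15  55] [28.2 -6.3]
brass [359 232  31  30 686] [45.7 -0.3]
exp ball [371.7 250.3]
exp washer [359.8 232.5]
[95.2  2.1]
```

{"fn": "move_arm", "kwargs": {
  "deltas": "-0.4 -2 0 0; -0.4 -2 0 0; -0.2 -1 0 0; 0 0 0 0"
}}

```text
clock: 16.2
tool_pos: [0.5424, 0.1959, 0.0816]
eef_rot: [-179.9, -0.1, -12.8]
wrist_force: [0.1, 0.4, -1.4]
width: 0.0252
grip_force: 59.9
```

```bash
python3 st.py; python3 wr.py
```

```text
tcp [542.3 195.7  81.5] rail [91.5  1.7] F [ 0.32  0.16 -0.49] Falong 0.23
side [[261.1, 155.0, 8.2]] top []
side yellow rows 140.83333333333334 164.0
all top []
yellow box 321 221 127 49
hole (352, 232, 35, 32) rail@z60 [47.3 -4.8]
brass [331 218  33  20 132] [ 56.7 -11.6]
brass [353 233  33  30 635] [45.  -0.2]
brass [397 233  21   7  56] [25.  -5.6]
exp ball [364.7 251.1]
exp washer [353.9 233.2]
[91.4  1.7]
```

{"fn": "move_arm", "kwargs": {
  "deltas": "0 0 -2 0; 0 0 -2 0; 0 0 0 0"
}}

```text
clock: 16.77
tool_pos: [0.5426, 0.196, 0.078]
eef_rot: [-179.9, -0.1, -12.8]
wrist_force: [-0.1, 4.3, 6.3]
width: 0.0253
grip_force: 60.8
```

```bash
python3 st.py; python3 wr.py
```

```text
tcp [542.6 196.   78.1] rail [91.9  1.5] F [-0.52  4.09  5.24] Falong 3.88
side [[262.6, 154.6, 4.1]] top []
side yellow rows 142.16666666666666 163.83333333333334
all top []
yellow box 321 223 133 47
hole (355, 234, 35, 33) rail@z60 [47.2 -5.1]
brass [336 220  33  19 136] [ 56.8 -11.9]
brass [400 227  20  17  46] [27.  -6.5]
brass [356 235  33  31 647] [45.2 -0.2]
exp ball [367.2 254. ]
exp washer [355.9 235.6]
[91.9  1.4]
```

{"fn": "move_arm", "kwargs": {
  "deltas": "0 0 2 0; 0 0 2 0; -0.4 -2 0 0; -0.4 -2 0 0; 0 0 0 0"
}}

```text
clock: 17.6
tool_pos: [0.541, 0.1907, 0.0812]
eef_rot: [180.0, 0.0, -12.8]
wrist_force: [0.7, 0.8, 0.5]
width: 0.0255
grip_force: 60.2
```

```bash
python3 st.py; python3 wr.py
```

```text
tcp [541.  190.7  81.2] rail [86.4  1.8] F [-0.19  0.8   1.08] Falong 0.74
side [[261.2, 155.0, 7.9]] top []
side yellow rows 142.0 164.0
all top []
yellow box 320 221 119 49
hole (343, 231, 34, 32) rail@z60 [47.1 -5.3]
brass [322 218  35  19 122] [ 56.1 -11.6]
brass [388 224  22  16  67] [26.2 -6.7]
brass [344 232  32  30 624] [45.1 -0.2]
exp ball [355.4 251. ]
exp washer [345.7 233.1]
[86.4  1.8]
```

{"fn": "move_arm", "kwargs": {
  "deltas": "-0.3 -1.5 1 0; -0.3 -1.5 1 0; 0 0 1 0; 0 0 0 0; 0 0 0 0"
}}

```text
clock: 18.42
tool_pos: [0.5405, 0.1881, 0.0842]
eef_rot: [180.0, 0.0, -12.8]
wrist_force: [-0.5, 0.1, -0.9]
width: 0.0254
grip_force: 60.0
```

```bash
python3 st.py
```

```text
tcp [540.5 188.1  84.3] rail [83.7  1.8] F [-0.25  0.4  -1.75] Falong 0.34
side [[261.3, 154.3, 8.8]] top []
side yellow rows 141.66666666666666 164.0
all top []
```

Free now, with Fz at the unloaded value. I'll raise it slowly and watch for the toe catching.

{"fn": "move_arm", "kwargs": {
  "deltas": "0 0 2 0; 0 0 2 0; 0 0 2 0; 0 0 0 0"
}}

```text
clock: 19.08
tool_pos: [0.5407, 0.1881, 0.0906]
eef_rot: [-180.0, -0.0, -12.8]
wrist_force: [-0.6, -0.5, -1.9]
width: 0.0254
grip_force: 60.0
```

{"fn": "move_arm", "kwargs": {
  "deltas": "0 0 2 0; 0 0 2 0; 0 0 2 0; 0 0 0 0"
}}

```text
clock: 19.58
tool_pos: [0.5408, 0.1881, 0.0965]
eef_rot: [-180.0, -0.0, -12.8]
wrist_force: [-0.3, -0.1, -1.4]
width: 0.0253
grip_force: 60.0
```

```bash
python3 st.py; python3 wr.py
```

```text
tcp [540.6 188.1  96.3] rail [83.7  1.7] F [ 0.32 -0.02 -1.76] Falong 0.05
side [[261.2, 154.1, 10.8]] top []
side yellow rows 138.0 164.0
all top []
yellow box 311 214 112 45
hole (334, 223, 32, 30) rail@z60 [46.4 -4.6]
brass [320 212  26  15  83] [ 55.3 -11.4]
brass [376 218  10  13  47] [27.8 -6.9]
brass [335 224  30  28 536] [45.  -0.1]
exp ball [345.2 241.2]
exp washer [337.4 225.6]
[83.7  1.8]
```

{"fn": "move_arm", "kwargs": {
  "deltas": "0 0 2 0; 0 0 2 0; 0 0 2 0; 0 0 2 0; 0 0 2 0"
}}

```text
clock: 20.4
tool_pos: [0.5406, 0.1881, 0.1065]
eef_rot: [-180.0, -0.0, -12.8]
wrist_force: [0.4, 0.2, -1.0]
width: 0.0254
grip_force: 60.0
```

{"fn": "move_arm", "kwargs": {
  "deltas": "0 0 3 0; 0 0 5 0; 0 0 10 0; 0 0 20 0; 0 0 20 0"
}}

```text
clock: 21.02
tool_pos: [0.5407, 0.1881, 0.1655]
eef_rot: [-180.0, -0.0, -12.8]
wrist_force: [0.5, 0.7, -1.7]
width: 0.0253
grip_force: 60.0
```

```bash
python3 st.py; python3 wr.py
```

```text
tcp [542.1 188.3 167.2] rail [84.3  0.3] F [ 0.6  -0.18 -0.9 ] Falong -0.04
side [[261.3, 154.3, 9.2], [261.2, 140.6, 9.0]] top []
side yellow rows 137.83333333333334 164.0
all top []
yellow box 257 191 132 35
hole (321, 198, 25, 22) rail@z60 [45.6 -3.1]
brass [353 197  21   7  38] [22.1 -4.7]
brass [322 199  23  20 312] [44.7  0.1]
exp ball [329.7 211. ]
exp washer [325.1 201.8]
[84.1  0.8]
```

Run:
```python
from w import *
s=cam('side');u=np.array([.218,.976]);ctr=np.array([.524,.106])
P=lambda x,z:proj(s,[*(ctr+u*x+.0021*np.array([-u[1],u[0]])),z])
print('ref unstretched pred',P(-.0125,.0592),'obs 260.3 158.7')
for z in(.040,.0435,.047,.055): print(z,P(.0425,z))
print('loop seat pred',P(.0875,.055),P(.0875,.059))
```

```text
ref unstretched pred [259.40866042 159.78987768] obs 260.3 158.7
0.04 [260.35472337 154.85746093]
0.0435 [260.32144753 153.57993502]
0.047 [260.28804121 152.29739973]
0.055 [260.21118982 149.346921  ]
loop seat pred [260.78586711 140.2208527 ] [260.74972006 138.76507591]
```

{"fn": "move_arm", "kwargs": {
  "deltas": "0 0 30 0; -4 -35 26 3.2; -5 -50 0 3.2; -5 -50 0 0; -5 -50 0 0"
}}

```text
clock: 21.9
tool_pos: [0.5207, 0.0018, 0.2193]
eef_rot: [-180.0, 0.1, -6.4]
wrist_force: [0.8, -0.5, -1.7]
width: 0.0257
grip_force: 60.1
```

{"fn": "move_arm", "kwargs": {
  "deltas": "-5 -50 0 0; -5 -50 0 0; -5 -50 0 0; -5 -50 0 0; -4 -50 0 0"
}}

```text
clock: 22.52
tool_pos: [0.4967, -0.2481, 0.2192]
eef_rot: [-179.9, 0.1, -6.4]
wrist_force: [0.6, -0.4, -1.5]
width: 0.0254
grip_force: 60.1
```

{"fn": "move_arm", "kwargs": {
  "deltas": "-2 -34 0 0; 0 0 0 0; 0 0 0 0; 0 0 0 0"
}}

```text
clock: 23.02
tool_pos: [0.4956, -0.2796, 0.22]
eef_rot: [-180.0, 0.0, -6.3]
wrist_force: [0.0, 0.0, -1.3]
width: 0.0252
grip_force: 60.0
```

```bash
python3 st.py
python3 - <<'E'
from h import *
print(robot.state()['eef_rot'])
E
```

```text
tcp [ 495.7 -279.8  220.3] rail [-382.7  -56.5] F [-0.9  -0.08 -1.57] Falong -0.28
side [[261.3, 154.4, 8.8], [261.2, 140.6, 9.0]] top [[155.5, 199.3, 36.6]]
side yellow rows 137.83333333333334 164.0
all top [[155.5, 199.3, 36.6]]
eye3d [0.5417 0.1906 0.0546] [86.4  1.2]
[-1.79997593e+02 -4.80008781e-03 -6.29518763e+00]
```

{"fn": "move_arm", "kwargs": {
  "deltas": "0 -1 -40 0; 0 0 -40 0; 0 0 -30 0; 0 0 0 0; 0 0 0 0"
}}

```text
clock: 23.8
tool_pos: [0.4964, -0.2823, 0.1117]
eef_rot: [179.9, -0.1, -6.3]
wrist_force: [1.0, -0.1, -0.9]
width: 0.025
grip_force: 60.0
```

{"fn": "move_arm", "kwargs": {
  "deltas": "0 0 -12 0; 0 0 -12 0; 0 0 -10 0; 0 0 -8 0; 0 0 0 0"
}}

```text
clock: 24.42
tool_pos: [0.4951, -0.2815, 0.0673]
eef_rot: [-179.9, 0.1, -6.4]
wrist_force: [0.1, 0.1, -1.6]
width: 0.0256
grip_force: 60.0
```

{"fn": "move_arm", "kwargs": {
  "deltas": "0 0 -2 0; 0 0 -1 0; 0 0 -1 0; 0 0 0 0; 0 0 0 0"
}}

```text
clock: 25.05
tool_pos: [0.4956, -0.282, 0.0644]
eef_rot: [180.0, -0.0, -6.4]
wrist_force: [-0.2, -0.6, -1.7]
width: 0.0254
grip_force: 60.0
```

{"fn": "move_arm", "kwargs": {
  "deltas": "0 0 -1 0; 0 0 -1 0; 0 0 0 0"
}}

```text
clock: 25.42
tool_pos: [0.4957, -0.282, 0.0635]
eef_rot: [180.0, -0.0, -6.4]
wrist_force: [-1.8, 1.6, 6.3]
width: 0.0255
grip_force: 61.3
```

Contact with the stand at the same height as the grasp, so I release and retreat.

{"fn": "move_arm", "kwargs": {
  "deltas": "0 0 0 0; 0 0 0 0; 0 0 0 0; 0 0 0 0; 0 0 0 0",
  "jaw": 85
}}

```text
clock: 26.05
tool_pos: [0.4956, -0.2819, 0.0622]
eef_rot: [-180.0, 0.0, -6.4]
wrist_force: [-0.1, 1.4, -0.0]
width: 0.0854
grip_force: 0.0
```

{"fn": "move_arm", "kwargs": {
  "deltas": "0 0 15 0; 0 0 35 0; 0 0 50 0; 0 0 50 0; 0 0 18 0"
}}

```text
clock: 26.68
tool_pos: [0.4969, -0.2829, 0.2355]
eef_rot: [179.8, -0.4, -6.4]
wrist_force: [-0.3, -0.2, -0.4]
width: 0.0849
grip_force: 0.0
```

{"fn": "move_arm", "kwargs": {
  "deltas": "0 0 0 0; 0 0 0 0; 0 0 0 0"
}}

```text
clock: 27.05
tool_pos: [0.4949, -0.2814, 0.2289]
eef_rot: [-179.9, 0.1, -6.4]
wrist_force: [0.5, 0.2, -0.6]
width: 0.085
grip_force: 0.0
```

```bash
python3 - <<'E'
from w import *
c,T,st=wrist();print(st['tool_pos'])
d=c['image'].max(2)<60;m=np.zeros(d.shape,np.uint8);m[190:235,262:302]=d[190:235,262:302]
cn=max(cv2.findContours(m,0,2)[0],key=cv2.contourArea);r=cv2.minAreaRect(cn);print(r,plane(c,*r[0],.105,T))
h=cv2.cvtColor(c['image'],cv2.COLOR_RGB2HSV);w=cv2.inRange(h,(5,80,60),(18,255,255));b=cv2.inRange(h,(100,120,20),(130,255,255))
for n,k in(('wood',w),('blue',b)):
    z=np.zeros_like(k);z[120:260,215:345]=k[120:260,215:345];print(n,cv2.boundingRect(max(cv2.findContours(z,0,2)[0],key=cv2.contourArea)))
E
python3 st.py | grep side
```

```text
[ 0.4949392  -0.28142159  0.22887909]
((280.5, 207.5), (15.0, 15.0), 90.0) [ 0.49413071 -0.28212184  0.105     ]
wood (223, 133, 108, 108)
blue (265, 187, 32, 34)
side [[261.3, 155.1, 10.0], [261.2, 140.6, 8.9]] top [[155.5, 199.3, 36.6]]
side yellow rows 137.83333333333334 164.0
```

The puller is upright and centred in its stand, and the eye is still seated. Handing in.

```bash
python3 -c "
from station import robot
print(robot.close_job())"
```

```text
the job is handed in; nothing more can be done
None
```

The job is handed in. By camera and force readings, the eye sits under the post's ball with the post alone holding the spring, and the puller stands upright and released in its stand; the interface returned no verdict.

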